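Fit and lengthen the telescopic cross-bar of the robot kit's test stand

TASK

Lay the telescopic strut, still at its short setting, in the open saddle of the test stand with its end plate down in the slot, and let go of it. Then take hold of it again over the spring snap button, press the button flush and slide the sleeve out through the closed eye of the stand to the next hole, so that the button springs out again and locks it there. Leave the strut lying fully home in the stand, and leave the other things on the table where they are.

Things in the scene. Friction and masses are not known exactly. Their poses are not given: they have to be found in the camera images.
- stand: White base plate 240 x 90 x 10 mm fixed to the table, with bare aluminium fittings: slot at one end, open saddle in the middle, closed eye at the other end. Origin: centre of its underside, on the table; x along the stand from slot to eye, z up. Nothing else stands on the plate.
- stand_seat (a point): Point in the slot, x = -96 mm on the stand, 45 mm above the table, stand's axes. strut_flange comes here, strut x along stand x, when home. Slot: two upright cheeks 13 mm apart along x (end plate 8 mm, so 2.5 mm play each way), 56 mm wide, flared tops 66 mm above the table, floor at 30 mm; the cheek towards the eye has a 30 mm wide open-topped notch for the neck.
- stand_saddle (a point): Middle of the open saddle, x = +1 mm on the stand, 45 mm above the table. Two posts 34 mm apart across y, 6 mm thick along x, flared tops 52 mm above the table and about 50 mm apart; floor 30 mm above the table, on which the sleeve rests.
- stand_eye (a point): Centre line of the closed eye, x = +97 mm on the stand, 45 mm above the table. Square hoop 10 mm thick along x; opening 42 mm wide, from 26 to 66 mm above the table; outside 58 mm wide, 74 mm high. The short strut ends about 13 mm before it; the lengthened one passes through.
- strut_flange (a point): On the loose strut's axis, middle of its end plate; x along the strut from end plate to sleeve, z up, y to the button's side. Strut 0.3 kg, 179 mm long when short, axis 15 mm above what it lies on. End plate dark steel, 8 mm thick, 44 mm wide, 15 mm below to 25 mm above the axis. Neck: 24 mm square, x = 4 to 62 mm. Sleeve: x = 62 to 175 mm. Centre of mass near x = 54 mm.
- strut_neck (a point): On the strut's axis, half-way up the bare dark neck, 36 mm along x from strut_flange; same axes. The place to take the strut up: 24 mm wide across y. At the start objects lie within about 20 mm of both sides of the sleeve, so only the neck has room for fingers.
- strut_sleeve (a point): On the axis, middle of the bare aluminium sleeve: 30 mm square tube, 113 mm long, that slides along x on the neck's tube. Its +y face has three 14 mm square holes 30 mm apart, at x = 95, 125 and 155 mm from strut_flange when short; the button stands in the middle one at the start and must end in the one at 95 mm (which slides out to 125 mm).
- strut_button (a point): Crest of the steel snap button, 12 mm across, round-headed, 4 mm proud of the sleeve's +y face; always 125 mm along x from strut_flange (it is on the inner tube). Starts to move at 2.5 N, flush at 5 N. Pinching the sleeve across y, one finger over it, presses it flush; then 5 to 15 N along +x slides the sleeve. It stays under the wall till the next hole reaches it.
- strut_end (a point): Middle of the sleeve's free, black-edged end, on the strut's axis, 175 mm from strut_flange when short, 205 mm at the next hole.
- sleeve (a joint): How far the sleeve is slid out along x, m: 0 at the start (locked, 1 mm of play), 0.030 at the next hole (1 mm of play), end stop at 0.042.
- snap (a joint): How far the button is pressed in, m: 0 out, 0.004 flush with the sleeve's face, about 0.005 under the sleeve's wall (it rises from 0.024 of sleeve travel on), stop at 0.007.
- servos: Block of two black servos, 66 x 40 x 38 mm, beside the strut's sleeve on the button's side; a bystander, leave it. Origin: centre of its underside.
- joint_unit: Black joint unit with aluminium side plates, 57 x 34 x 50 mm, beside the strut's sleeve on the other side; a bystander. Origin: centre of its underside.
- mouse: Grey computer mouse, 100 x 56 x 33 mm, beside the stand; a bystander. Origin: centre of its underside.
- screwdriver: Black-handled screwdriver, 170 mm long, lying flat ahead of the robot; a bystander.
- shell: White domed head shell, 90 mm across, 54 mm high, at the far side; a bystander. Origin: centre of its underside.
- bottle: Tall drinks bottle, 64 mm across, 210 mm high, standing between the places of the strut and the stand; a bystander to be kept clear of when crossing. Origin: centre of its underside.
Not all that is in view belongs to the job. Leave any blue or yellow look-alike of the part that bears strut_flange alone.

How it is judged:
By the outcome, as a careful person would: the job done as asked, in the order asked, and still so for the second after the job is handed in, with the robot touching nothing.
It also fails if it takes over 51 s, if anything falls off the work surface, if the arm or the gripper's body presses on something with over 40 N, if the wrist force passes 120 N, or if a joint passes its speed limit or range.

ROBOT

A 6-joint arm with a two-finger parallel gripper is mounted at the origin on the work surface. World frame = base frame: x ahead of the robot, y to its left, z up, the work surface at z = 0. Lengths are in m, angles in rad, forces in N, time in s.
With the tool pointing down it reaches from about 0.275 to 0.75 m from the base axis. Payload 10.2 kg.
Tool frame: the origin (TCP) lies midway between the tips of the shut fingers; the grasp point (between the pads) lies 19 mm behind it (manip.tcp_to_grasp is the distance from the TCP to the grasp point, in m); z points along the fingers, y is the line along which they close (so a half turn about z gives the same grasp; the last joint's range is limited). The gripper opens to 85 mm and grips with 20 to 120 N. Pads are 22 mm wide; open, the fingers measure 114 mm over their backs; the gripper's body (76 mm by 85 mm) begins 54 mm behind the grasp point. The pads swing forward as they close: fully open they stand 13 mm farther back than shut.
Start: joints at [-0.223, 0.313, 1.498, -0, 1.331, -0.223], TCP at [0.525, -0, 0.231] pointing down, gripper open.
Joint ranges: [-2.94, 2.94], [-0.97, 2.17], [0.19, 2.56], [-1.23, 4.37], [0.02, 3.11], [-2.88, 2.88]. Speed limits (rad/s): [2.39, 2.39, 3.01, 3.14, 3.14, 3.14].

INTERFACE

Orientations are given as [roll, pitch, yaw] about the fixed x, y, z axes, in that order (R = Rz(yaw) Ry(pitch) Rx(roll)).
In Python, from rig import manip gives the robot as it stands.
- The arm moves only by the tool send_rows, never from a script. Its argument "rows" is a list of rows, each an object with "gripper": the opening, from 0 (shut) to 1 (fully open); "xyz": the shift along the tool's x, y, z in mm, a list of three; "dr": the turn, a rotation vector about the tool's x, y, z in rad, a list of three. In form: [{"gripper": gripper, "xyz": [tx, ty, tz], "dr": [ax, ay, az]}, ...]. A call has 1 to 5 rows; each row is the pose to reach, as a shift and turn from the pose commanded when the call began, along the tool's axes at that moment; what a row does not reach only later rows make up. A row lasts 1/10 s, in which the tool goes at most 50 mm and 8.59 degrees, less where a joint would pass 70% of its speed; a pose out of reach is approached as far as the arm can. A call with a gripper value outside its range is refused whole. The fingers move at their own pace and stop on an object; "squeeze" is the grip in N (left out, the last holds). Time passes only in rows, so rows that repeat a pose let the fingers close. It gives the time, the measured TCP pose, the force, the opening and the grip force at its end, in the units of the state.
- manip.get_obs(): the state, without advancing time (a new reading comes with each control period).
- manip.grab_frame(name): name is "scene" or "side" or "wrist"; returns a dict with "color" (400x640x3 uint8, red, green, blue), "fx", "fy", "cx", "cy" (pixels), "extrinsics" (4x4, takes a point from camera to world coordinates); the wrist camera has in their place "mount" (4x4, takes a point from camera to tool coordinates, whose origin is the TCP and whose axes are the flange's). Camera axes: x right, y down, z forward; pixel columns grow to the right and rows downward; lengths in m; the calibration is good to about 2 mm. The wrist camera is an equidistant fisheye: a pixel r from the principal point sees the ray r / f radians off the axis. A picture is of the moment at which its call begins: read the wrist's pose just before it. There is no depth.
- manip.job_done(): hands the job in; it is judged then, once.
The state is a dict: "time_s": time; "joint_pos": joint angles; "dq": joint speeds; "tau": joint torques, N m; "ee_pos": TCP position; "tcp_rot": TCP orientation; "force": force on the tool from outside, world axes, zero at the start; "moment": the same for the moment, N m; "opening": finger opening in m; "finger_force": force on a finger pad.
Only numpy, scipy, OpenCV 4.12 (cv2) and the standard library are available. Lean on these libraries where they do the work, as an engineer would, in place of code of your own. Each camera call takes 0.05 s, during which the arm holds its last target. There are 200 camera calls.

## Working session

There is one attempt and no reset: what is moved stays moved. The work goes in short steps, Python scripts to look and compute and a tool call to move; the robot and the scene stay as the last step left them, time stands still between calls to the robot, and variables do not carry over. Pictures are saved under pics/ and viewed, at most 13 in all, crops included, and the job is handed in when it is done.

Besides the shell and the picture viewer there is one more tool, called as name(argument=value, ...), one argument or row to a line, values as JSON. send_rows: Moves the arm, as the interface text tells. Its arguments: {"type":"object","properties":{"rows":{"type":"array"},"squeeze":{"type":"number"}},"required":["rows"]}

```bash
mkdir -p pics; ls; python3 - <<'E'
from rig import manip
import cv2,numpy as np
o=manip.get_obs();print(o['time_s'],o['ee_pos'],o['tcp_rot'],o['opening'])
for n in('scene','side','wrist'):
    f=manip.grab_frame(n);cv2.imwrite(f'pics/{n}0.png',f['color'][:,:,::-1])
    print(n,f['fx'],f['fy'],f['cx'],f['cy']);print(np.round(f.get('extrinsics',f.get('mount')),4).tolist())
E
```

```text
pics
0.0 [5.24742643e-01 4.45087332e-05 2.30736998e-01] [-3.14033994e+00 -2.93620876e-04  1.57079182e+00] 0.08507626636034071
scene 392.3264661603123 392.3264661603123 317.31767693899144 199.62097000773585
[[0.4978, 0.4615, -0.7343, 1.3824], [0.8671, -0.2486, 0.4316, -0.4643], [0.0166, -0.8516, -0.524, 0.7075], [0.0, 0.0, 0.0, 1.0]]
side 361.78564938683246 361.78564938683246 315.05347321697116 196.23688002255184
[[-0.981, -0.1119, 0.1583, 0.3889], [-0.1933, 0.6297, -0.7524, 0.7723], [-0.0155, -0.7688, -0.6394, 0.687], [0.0, 0.0, 0.0, 1.0]]
wrist 309.70691628693146 309.70691628693146 323.87130296374175 194.65015340911222
[[0.0001, -0.9548, -0.2973, 0.0757], [1.0, 0.0003, -0.0004, -0.0012], [0.0005, -0.2973, 0.9548, -0.1418], [0.0, 0.0, 0.0, 1.0]]
```

View pics/scene0.png

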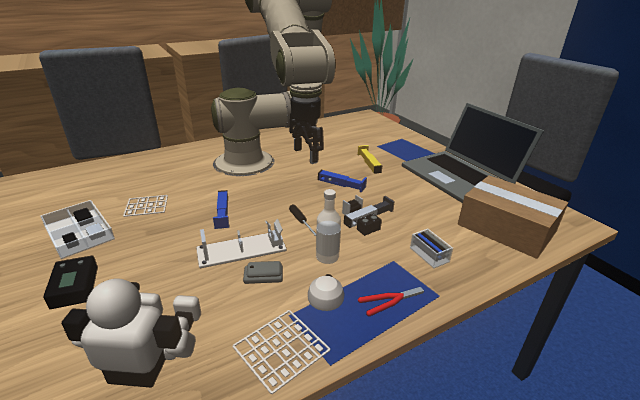

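View pics/side0.png

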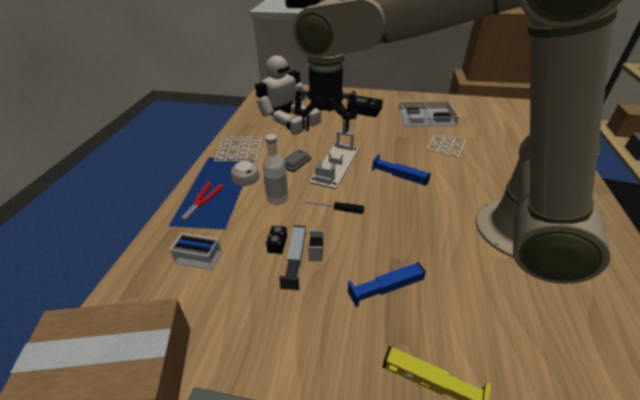

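```bash
python3 - <<'E'
import cv2,numpy as np
s=cv2.imread('pics/scene0.png');d=cv2.imread('pics/side0.png')
a=cv2.resize(s[180:280,190:400],(800,381),interpolation=cv2.INTER_CUBIC)
b=cv2.resize(d[120:210,270:400],(400,277)[:2],interpolation=cv2.INTER_CUBIC)
c=cv2.resize(d[215:305,250:380],(400,277),interpolation=cv2.INTER_CUBIC)
im=np.vstack([a,np.hstack([b,c])]);im=im[:];im=cv2.resize(im,(728,599))
cv2.imwrite('pics/c1.png',im);print(im.shape)
E
```

```text
(599, 728, 3)
```

View pics/c1.png

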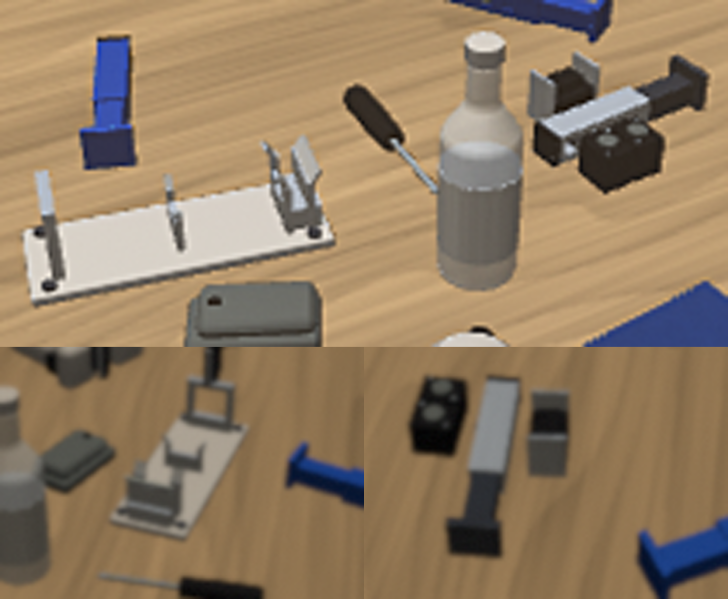

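View pics/wrist0.png

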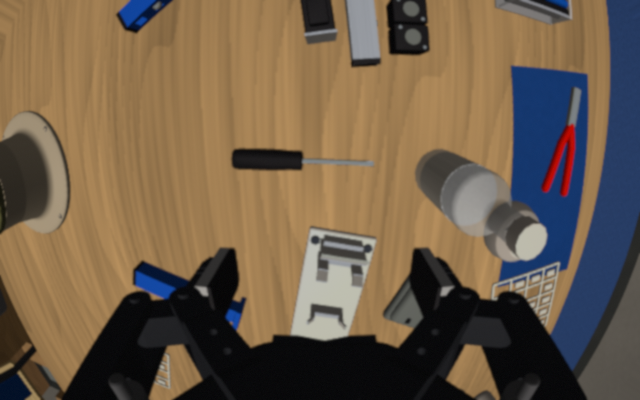

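```bash
cat >h.py <<'E'
import numpy as np,cv2
from scipy.spatial.transform import Rotation as R
from rig import manip
def ray(f,px,T=None):
    u,v=px;x=(u-f['cx'])/f['fx'];y=(v-f['cy'])/f['fy']
    if 'mount' in f:
        r=np.hypot(x,y);d=np.array([x/r*np.sin(r),y/r*np.sin(r),np.cos(r)])
    else: T=f['extrinsics'];d=np.array([x,y,1.])
    T=np.array(T);return T[:3,3],T[:3,:3]@d
def plane(f,px,z,T=None):
    o,d=ray(f,px,T);return o+d*(z-o[2])/d[2]
def wrist(name):
    o=manip.get_obs();f=manip.grab_frame('wrist')
    T=np.eye(4);T[:3,:3]=R.from_euler('xyz',o['tcp_rot']).as_matrix();T[:3,3]=o['ee_pos']
    T=T@np.array(f['mount']);cv2.imwrite('pics/'+name,f['color'][:,:,::-1])
    print('t',o['time_s'],'tcp',np.round(o['ee_pos'],4),np.round(o['tcp_rot'],4),'F',np.round(o['force'],1),o['opening'])
    np.savez('pics/'+name+'.npz',T=T);return f,T
E
python3 - <<'E'
from h import *
f=manip.grab_frame('side')
for n,p,z in [('slF',(294.3,225.7),.03),('slF',(305.7,226.8),.03),('slN',(287.9,259.6),.03),('slN',(299.6,260.4),.03),('pl',(279.6,276.8),.04),('pl',(298.6,277.5),.04),('stNL',(310,181.8),.01),('stNR',(336.8,186.8),.01),('stFR',(357.9,148.9),.01)]:
    print(n,np.round(plane(f,p,z),3))
f,T=wrist('w.png')
for p,z in [((309,228),.01),((376,236),.01),((352,65),.03),((381,63),.03)]:print(np.round(plane(f,p,z,T),3))
E
```

```text
slF [0.581 0.126 0.03 ]
slF [0.552 0.124 0.03 ]
slN [0.569 0.239 0.03 ]
slN [0.542 0.236 0.03 ]
pl [0.572 0.298 0.04 ]
pl [0.531 0.292 0.04 ]
stNL [ 0.585 -0.09   0.01 ]
stNR [ 0.501 -0.08   0.01 ]
stFR [ 0.46  -0.302  0.01 ]
t 0.2 tcp [0.5249 0.     0.2309] [-3.1408e+00 -2.0000e-04  1.5708e+00] F [ 0.4  0.1 -0.9] 0.08535919466212215
[ 0.504 -0.082  0.01 ]
[ 0.591 -0.093  0.01 ]
[0.554 0.116 0.03 ]
[0.586 0.12  0.03 ]
```

send_rows(
  rows=[
    {"gripper":1,"xyz":[45,6,8],"dr":[0,0,-0.02]},
    {"gripper":1,"xyz":[92,12,16],"dr":[0,0,-0.04]},
    {"gripper":1,"xyz":[140,18,24],"dr":[0,0,-0.06]},
    {"gripper":1,"xyz":[187,24,32],"dr":[0,0,-0.084]},
    {"gripper":1,"xyz":[235,30,40],"dr":[0,0,-0.084]},
  ],
)

```text
time_s: 0.75
ee_pos: [0.5549, 0.2369, 0.1909]
tcp_rot: [-3.142, 0.0, 1.655]
force: [1.4, -0.7, 0.3]
opening: 0.0852
finger_force: 0.0
```

send_rows(
  rows=[
    {"gripper":1,"xyz":[0,0,0],"dr":[0,0,0]},
    {"gripper":1,"xyz":[0,0,0],"dr":[0,0,0]},
    {"gripper":1,"xyz":[0,0,0],"dr":[0,0,0]},
  ],
)

```text
time_s: 1.05
ee_pos: [0.5551, 0.234, 0.1914]
tcp_rot: [3.142, 0.0, 1.654]
force: [0.1, -1.1, -0.1]
opening: 0.0855
finger_force: 0.0
```

```bash
python3 - <<'E'
from h import *
wrist('w2.png')
E
```

```text
t 1.05 tcp [0.5551 0.234  0.1914] [3.1416e+00 3.0000e-04 1.6538e+00] F [ 0.1 -1.1 -0.1] 0.08548603793000316
```

View pics/w2.png

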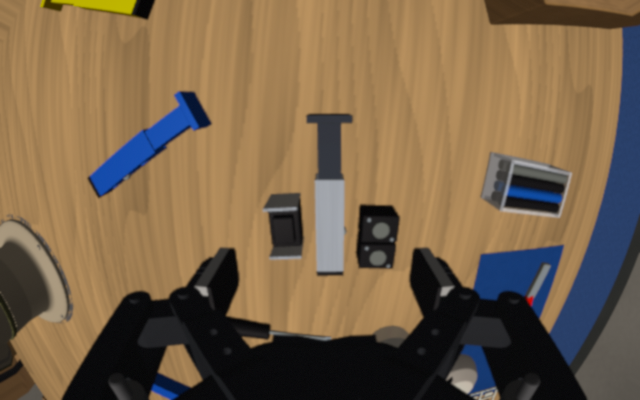

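```bash
python3 - <<'E'
from h import *
f=manip.grab_frame('wrist');T=np.load('pics/w2.png.npz')['T']
for n,p,z in [('plate',(307,115),.04),('plate',(352,115),.04),('plIn',(318,122),.04),('neckN',(317,177),.027),('neckN',(341,177),.027),('slA',(316,178),.03),('slA',(343,177),.03),('slB',(317,273),.03),('slB',(343,273),.03),('btn',(346,230),.015),('btl',(391,340),0)]:
    print(n,np.round(plane(f,p,z,T),4))
E
```

```text
plate [0.5328 0.2951 0.04  ]
plate [0.575  0.2988 0.04  ]
plIn [0.5437 0.2893 0.04  ]
neckN [0.5469 0.2326 0.027 ]
neckN [0.5713 0.2346 0.027 ]
slA [0.546  0.2322 0.03  ]
slA [0.5731 0.2355 0.03  ]
slB [0.5553 0.1215 0.03  ]
slB [0.5849 0.1238 0.03  ]
btn [0.584  0.1713 0.015 ]
btl [ 0.6736 -0.0098  0.    ]
```

send_rows(
  rows=[
    {"gripper":1,"xyz":[-45,-7,0],"dr":[0,0,0.03]},
    {"gripper":1,"xyz":[-90,-14,0],"dr":[0,0,0.05]},
    {"gripper":1,"xyz":[-135,-20,0],"dr":[0,0,0.08]},
    {"gripper":1,"xyz":[-180,-27,0],"dr":[0,0,0.1]},
    {"gripper":1,"xyz":[-225,-34,0],"dr":[0,0,0.13]},
  ],
)

```text
time_s: 1.65
ee_pos: [0.5394, 0.0052, 0.1918]
tcp_rot: [3.141, 0.0, 1.522]
force: [1.0, 0.6, -0.4]
opening: 0.0856
finger_force: 0.0
```

send_rows(
  rows=[
    {"gripper":1,"xyz":[-45,-1,0],"dr":[0,0,0.03]},
    {"gripper":1,"xyz":[-90,-2,0],"dr":[0,0,0.05]},
    {"gripper":1,"xyz":[-135,-3,0],"dr":[0,0,0.08]},
    {"gripper":1,"xyz":[-180,-4,0],"dr":[0,0,0.1]},
    {"gripper":1,"xyz":[-225,-5,0],"dr":[0,0,0.1]},
  ],
)

```text
time_s: 2.15
ee_pos: [0.5237, -0.2193, 0.1918]
tcp_rot: [3.141, 0.0, 1.422]
force: [1.4, 0.1, -0.2]
opening: 0.085
finger_force: 0.0
```

send_rows(
  rows=[
    {"gripper":1,"xyz":[0,0,0],"dr":[0,0,0]},
    {"gripper":1,"xyz":[0,0,0],"dr":[0,0,0]},
    {"gripper":1,"xyz":[0,0,0],"dr":[0,0,0]},
    {"gripper":1,"xyz":[0,0,0],"dr":[0,0,0]},
  ],
)

```text
time_s: 2.55
ee_pos: [0.5247, -0.2157, 0.1916]
tcp_rot: [3.141, 0.0, 1.426]
force: [-0.0, -0.4, 0.7]
opening: 0.0854
finger_force: 0.0
```

```bash
python3 - <<'E'
from h import *
f,T=wrist('w3.png')
im=cv2.imread('pics/w3.png')[0:300,130:530]
cv2.imwrite('pics/w3c.png',cv2.resize(im,(800,600),interpolation=cv2.INTER_CUBIC))
E
```

```text
t 2.55 tcp [ 0.5247 -0.2157  0.1916] [3.1414 0.     1.426 ] F [-0.  -0.4  0.7] 0.0854394095888286
```

View pics/w3c.png

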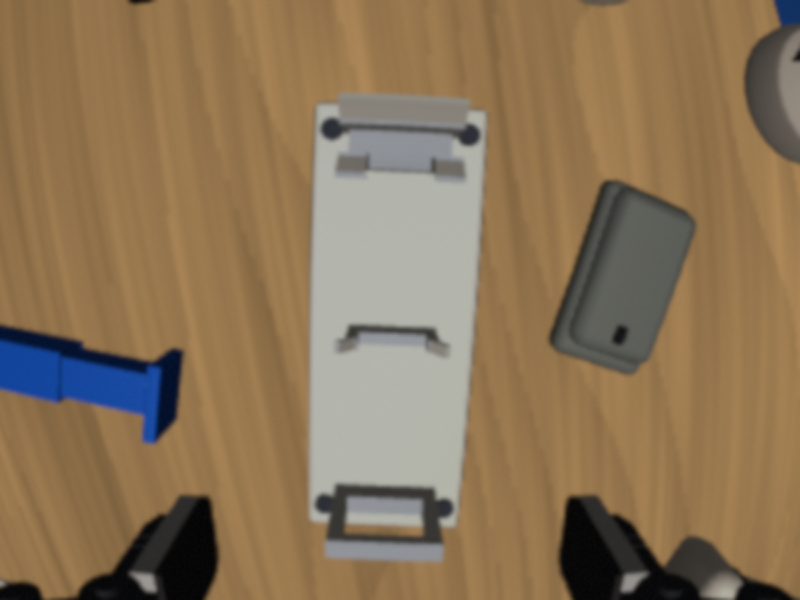

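```bash
python3 - <<'E'
from h import *
f=manip.grab_frame('wrist');T=np.load('pics/w3.png.npz')['T']
P=lambda p,z:plane(f,(130+p[0]/2,p[1]/2),z,T)[:2]
c=[P(p,.01) for p in [(317,103),(486,111),(309,521),(457,526)]]
s=[P(p,.01) for p in [(332,129),(469,134),(325,503),(444,508)]]
for q in(c,s):
    print(np.round(q,4).tolist());m=np.mean(q,0);a=(q[0]+q[1])/2-(q[2]+q[3])/2;b=(q[1]-q[0]+q[3]-q[2])/2
    print(m,np.linalg.norm(a),np.linalg.norm(b),np.arctan2(a[1],a[0]),np.arctan2(b[1],b[0])+np.pi/2)
for n,p,z in[('cheekoutTop',(340,95),.066),('',(469,100),.066),('in cheek tops',(337,160),.066),('',(465,172),.066),('',(367,160),.066),('',(434,165),.066),('floor slot',(350,133),.03),('',(452,138),.03),('floor',(360,168),.03),('saddle floor L',(360,333),.03),('',(428,337),.03),('',(358,343),.03),('',(427,346),.03),('sadTop',(337,347),.052),('',(448,352),.052),('eyetop',(335,486),.074),('',(438,488),.074),('',(326,557),.074),('',(442,560),.074),('bottle',(0,0),0)]:
    print(n,np.round(P(p,z),4))
E
```

```text
[[0.5062, -0.0831], [0.5915, -0.0993], [0.4613, -0.3153], [0.5487, -0.3314]]
[ 0.52692372 -0.2072938 ] 0.23623627015426849 0.08781527527702292 1.3841174755882188 1.3858949058790104
[[0.5118, -0.0982], [0.581, -0.1106], [0.4732, -0.3045], [0.5422, -0.3179]]
[ 0.52704037 -0.20778268] 0.21034511568668654 0.07026879533553725 1.3859708915836646 1.3866121055862846
cheekoutTop [ 0.5212 -0.0913]
 [ 0.5751 -0.1009]
in cheek tops [ 0.5158 -0.1193]
 [ 0.5689 -0.132 ]
 [ 0.5284 -0.1213]
 [ 0.5562 -0.1274]
floor slot [ 0.5214 -0.1043]
 [ 0.5696 -0.1135]
floor [ 0.5237 -0.1221]
saddle floor L [ 0.5113 -0.203 ]
 [ 0.5447 -0.2099]
 [ 0.5095 -0.2079]
 [ 0.5437 -0.2145]
sadTop [ 0.5013 -0.2035]
 [ 0.5524 -0.2134]
eyetop [ 0.4917 -0.2638]
 [ 0.539  -0.2718]
 [ 0.4801 -0.3021]
 [ 0.5366 -0.3121]
bottle [0.32   0.0384]
```

send_rows(
  rows=[
    {"gripper":1,"xyz":[47,-3,0],"dr":[0,0,-0.03]},
    {"gripper":1,"xyz":[94,-7,0],"dr":[0,0,-0.05]},
    {"gripper":1,"xyz":[141,-10,0],"dr":[0,0,-0.08]},
    {"gripper":1,"xyz":[188,-14,0],"dr":[0,0,-0.1]},
    {"gripper":1,"xyz":[235,-17,0],"dr":[0,0,-0.12]},
  ],
)

```text
time_s: 3.15
ee_pos: [0.5417, 0.0208, 0.1916]
tcp_rot: [3.141, 0.0, 1.546]
force: [0.5, 0.0, -0.3]
opening: 0.0853
finger_force: 0.0
```

send_rows(
  rows=[
    {"gripper":1,"xyz":[47,2,0],"dr":[0,0,-0.03]},
    {"gripper":1,"xyz":[94,5,0],"dr":[0,0,-0.05]},
    {"gripper":1,"xyz":[141,7,0],"dr":[0,0,-0.08]},
    {"gripper":1,"xyz":[188,9,20],"dr":[0,0,-0.1]},
    {"gripper":1,"xyz":[235,11,50],"dr":[0,0,-0.12]},
  ],
)

```text
time_s: 3.65
ee_pos: [0.5589, 0.2502, 0.1458]
tcp_rot: [3.138, -0.0, 1.667]
force: [0.0, -0.8, -0.7]
opening: 0.0854
finger_force: 0.0
```

send_rows(
  rows=[
    {"gripper":1,"xyz":[0,0,15],"dr":[0,0,0]},
    {"gripper":1,"xyz":[0,0,15],"dr":[0,0,0]},
    {"gripper":1,"xyz":[0,0,15],"dr":[0,0,0]},
  ],
)

```text
time_s: 3.95
ee_pos: [0.5588, 0.2471, 0.1306]
tcp_rot: [3.141, 0.0, 1.665]
force: [0.0, -0.5, 1.1]
opening: 0.0856
finger_force: 0.0
```

```bash
python3 - <<'E'
from h import *
f,T=wrist('w4.png')
o=manip.get_obs();cv2.imwrite('pics/w4c.png',cv2.resize(cv2.imread('pics/w4.png')[60:360,120:520],(800,600),interpolation=cv2.INTER_CUBIC))
E
```

```text
t 3.95 tcp [0.5588 0.2471 0.1306] [3.1411e+00 1.0000e-04 1.6648e+00] F [ 0.  -0.5  1.1] 0.08557442557033802
```

View pics/w4c.png

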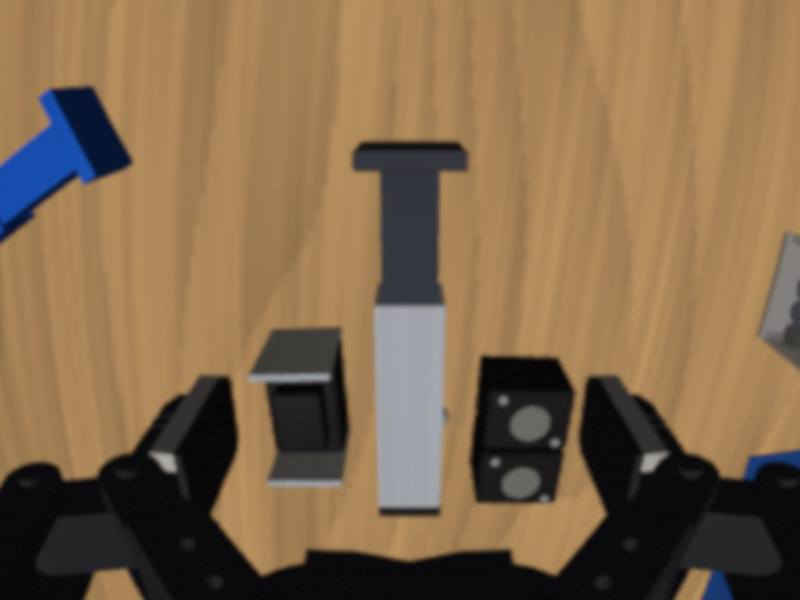

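```bash
python3 - <<'E'
from h import *
f=manip.grab_frame('wrist');T=np.load('pics/w4.png.npz')['T']
P=lambda p,z:plane(f,(120+p[0]/2,60+p[1]/2),z,T)[:2]
for n,a,b,z in[('outer',(357,150),(465,150),.04),('inner',(355,170),(467,170),.04),('slA',(375,304),(444,304),.03),('slB',(378,508),(440,508),.03)]:
    print(n,np.round(P(a,z),4),np.round(P(b,z),4),np.round((P(a,z)+P(b,z))/2,4))
E
```

```text
outer [0.5339 0.2954] [0.5743 0.2992] [0.5541 0.2973]
inner [0.5337 0.2877] [0.5759 0.2917] [0.5548 0.2897]
slA [0.5454 0.2309] [0.5741 0.2336] [0.5597 0.2323]
slB [0.5545 0.1229] [0.5851 0.1257] [0.5698 0.1243]
```

send_rows(
  rows=[
    {"gripper":1,"xyz":[7,0,30],"dr":[0,0,0]},
    {"gripper":1,"xyz":[7,0,65],"dr":[0,0,0]},
    {"gripper":1,"xyz":[7,0,95],"dr":[0,0,0]},
    {"gripper":1,"xyz":[7,0,115],"dr":[0,0,0]},
    {"gripper":1,"xyz":[7,0,125],"dr":[0,0,0]},
  ],
)

```text
time_s: 4.55
ee_pos: [0.558, 0.2534, 0.0042]
tcp_rot: [-3.141, 0.0, 1.664]
force: [-0.3, 0.0, 1.3]
opening: 0.0856
finger_force: 0.0
```

send_rows(
  rows=[
    {"gripper":0.15,"xyz":[0,0,0],"dr":[0,0,0]},
    {"gripper":0.15,"xyz":[0,0,0],"dr":[0,0,0]},
    {"gripper":0.15,"xyz":[0,0,0],"dr":[0,0,0]},
    {"gripper":0.15,"xyz":[0,0,0],"dr":[0,0,0]},
    {"gripper":0.15,"xyz":[0,0,0],"dr":[0,0,0]},
  ],
  squeeze=50,
)

```text
time_s: 5.05
ee_pos: [0.5587, 0.2543, 0.0061]
tcp_rot: [3.14, -0.0, 1.665]
force: [-0.4, -0.2, 5.6]
opening: 0.0228
finger_force: 50.1
```

send_rows(
  rows=[
    {"gripper":0.15,"xyz":[0,0,-15],"dr":[0,0,0]},
    {"gripper":0.15,"xyz":[0,0,-45],"dr":[0,0,0]},
    {"gripper":0.15,"xyz":[0,0,-80],"dr":[0,0,0]},
    {"gripper":0.15,"xyz":[0,0,-115],"dr":[0,0,0]},
    {"gripper":0.15,"xyz":[0,0,-135],"dr":[0,0,0]},
  ],
)

```text
time_s: 5.55
ee_pos: [0.5586, 0.2544, 0.1438]
tcp_rot: [3.138, -0.001, 1.665]
force: [0.3, -0.4, -3.3]
opening: 0.0232
finger_force: 49.7
```

send_rows(
  rows=[
    {"gripper":0.15,"xyz":[0,0,0],"dr":[0,0,0]},
    {"gripper":0.15,"xyz":[0,0,0],"dr":[0,0,0]},
  ],
)

```text
time_s: 5.75
ee_pos: [0.5576, 0.2541, 0.1394]
tcp_rot: [-3.141, 0.0, 1.665]
force: [0.4, -0.5, -3.9]
opening: 0.0228
finger_force: 49.7
```

```bash
python3 - <<'E'
from h import *
f,T=wrist('w5.png')
a=cv2.resize(cv2.imread('pics/w5.png')[60:360,160:480],(640,600),interpolation=cv2.INTER_CUBIC)
cv2.imwrite('pics/w5c.png',a)
E
```

```text
t 5.75 tcp [0.5576 0.2541 0.1394] [-3.1405e+00  1.0000e-04  1.6648e+00] F [ 0.4 -0.5 -3.9] 0.02278393544379385
```

View pics/w5c.png

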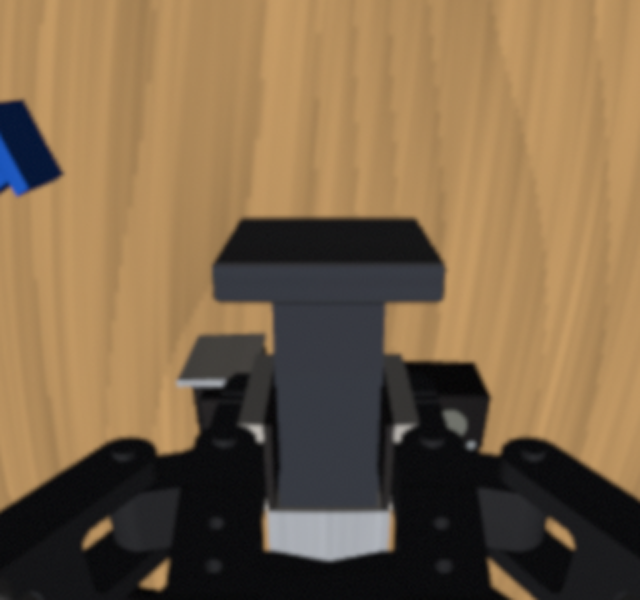

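```bash
python3 - <<'E'
from h import *
f=manip.grab_frame('wrist');M=f['mount']
P=lambda p,z:plane(f,(160+p[0]/2,60+p[1]/2),z,M)
for n,a,b,z in[('outer',(216,264),(443,264),-.034),('inner',(215,300),(443,300),-.034),('bot',(240,219),(417,219),.006),('slA',(266,511),(391,510),-.024)]:
    print(n,np.round(P(a,z),4),np.round(P(b,z),4))
E
```

```text
outer [ 0.0433 -0.0218 -0.034 ] [ 0.0433  0.02   -0.034 ]
inner [ 0.0362 -0.0224 -0.034 ] [ 0.0362  0.0204 -0.034 ]
bot [ 0.0428 -0.0228  0.006 ] [0.0428 0.0207 0.006 ]
slA [-0.022  -0.0162 -0.024 ] [-0.0217  0.014  -0.024 ]
```

send_rows(
  rows=[
    {"gripper":0.15,"xyz":[-20,-3,0],"dr":[0,0,0.02]},
    {"gripper":0.15,"xyz":[-60,-9,0],"dr":[0,0,0.05]},
    {"gripper":0.15,"xyz":[-105,-16,0],"dr":[0,0,0.08]},
    {"gripper":0.15,"xyz":[-150,-22,0],"dr":[0,0,0.11]},
    {"gripper":0.15,"xyz":[-195,-28,0],"dr":[0,0,0.14]},
  ],
)

```text
time_s: 6.35
ee_pos: [0.5475, 0.0558, 0.1387]
tcp_rot: [-3.139, -0.0, 1.524]
force: [0.8, -0.4, -3.5]
opening: 0.0229
finger_force: 49.6
```

send_rows(
  rows=[
    {"gripper":0.15,"xyz":[-45,0,0],"dr":[0,0,0.03]},
    {"gripper":0.15,"xyz":[-90,0,0],"dr":[0,0,0.06]},
    {"gripper":0.15,"xyz":[-135,0,0],"dr":[0,0,0.09]},
    {"gripper":0.15,"xyz":[-175,0,0],"dr":[0,0,0.12]},
    {"gripper":0.15,"xyz":[-205,0,0],"dr":[0,0,0.139]},
  ],
)

```text
time_s: 6.85
ee_pos: [0.5381, -0.1496, 0.1386]
tcp_rot: [-3.139, -0.0, 1.383]
force: [0.5, 0.9, -2.1]
opening: 0.0231
finger_force: 49.6
```

send_rows(
  rows=[
    {"gripper":0.15,"xyz":[0,0,0],"dr":[0,0,0]},
    {"gripper":0.15,"xyz":[0,0,0],"dr":[0,0,0]},
    {"gripper":0.15,"xyz":[0,0,0],"dr":[0,0,0]},
  ],
)

```text
time_s: 7.15
ee_pos: [0.5389, -0.1463, 0.1393]
tcp_rot: [-3.14, -0.001, 1.387]
force: [0.0, -0.1, -2.9]
opening: 0.0231
finger_force: 49.6
```

send_rows(
  rows=[
    {"gripper":0.15,"xyz":[-6.5,0.3,15],"dr":[0,0,0]},
    {"gripper":0.15,"xyz":[-6.5,0.3,35],"dr":[0,0,0]},
    {"gripper":0.15,"xyz":[-6.5,0.3,55],"dr":[0,0,0]},
    {"gripper":0.15,"xyz":[-6.5,0.3,60],"dr":[0,0,0]},
    {"gripper":0.15,"xyz":[-6.5,0.3,60],"dr":[0,0,0]},
  ],
)

```text
time_s: 7.65
ee_pos: [0.538, -0.1529, 0.0796]
tcp_rot: [-3.14, -0.0, 1.387]
force: [0.7, -0.7, -2.1]
opening: 0.0231
finger_force: 49.5
```

```bash
python3 - <<'E'
from h import *
f,T=wrist('w6.png')
a=cv2.resize(cv2.imread('pics/w6.png')[60:310,200:450],(600,600),interpolation=cv2.INTER_CUBIC)
cv2.imwrite('pics/w6c.png',a)
E
```

```text
t 7.65 tcp [ 0.538  -0.1529  0.0796] [-3.1402e+00 -5.0000e-04  1.3870e+00] F [ 0.7 -0.7 -2.1] 0.023110524181786173
```

View pics/w6c.png

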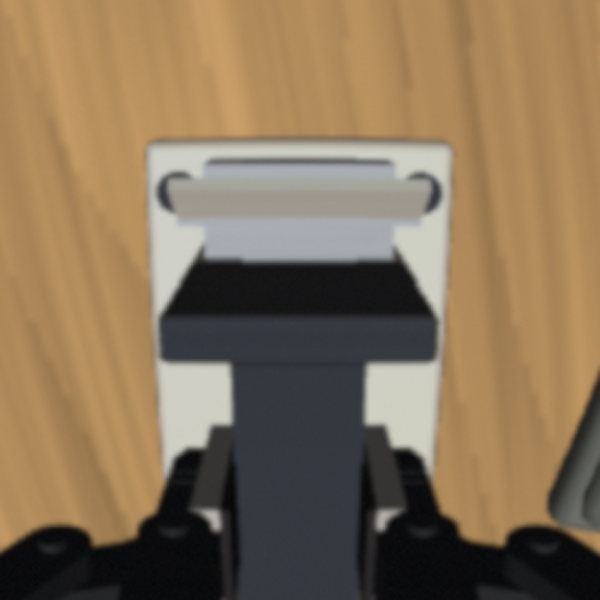

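```bash
python3 - <<'E'
from h import *
f=manip.grab_frame('wrist');T=np.load('pics/w6.png.npz')['T'];d=np.array([-.1837,-.983,0]);seat=np.array([.5446,-.1135,0])
P=lambda p,z:(plane(f,(200+p[0]/2.4,60+p[1]/2.4),z,T)-seat)@d*1000
print('edge(-24)',P((300,143),.01),'flare top',P((300,178),.066),'flare bottom',P((300,218),.06),P((300,218),.055),'plate out bot(-4)',P((300,262),.0736),'top out(-4)',P((300,317),.1136),P((300,360),.1136), 'screws(-9?)',P((176,192),.01))
E
```

```text
edge(-24) -22.9856928289916 flare top -18.929227171522918 flare bottom -9.445951148600331 -8.639101165612866 plate out bot(-4) -2.566051704303599 top out(-4) -2.947770391555874 3.9859048381012707 screws(-9?) -9.215979199179941
```

send_rows(
  rows=[
    {"gripper":0.15,"xyz":[0,0,8],"dr":[0,0,0]},
    {"gripper":0.15,"xyz":[0,0,16],"dr":[0,0,0]},
    {"gripper":0.15,"xyz":[0,0,24],"dr":[0,0,0]},
    {"gripper":0.15,"xyz":[0,0,30],"dr":[0,0,0]},
    {"gripper":0.15,"xyz":[0,0,34],"dr":[0,0,0]},
  ],
)

```text
time_s: 8.25
ee_pos: [0.538, -0.1538, 0.0452]
tcp_rot: [-3.141, -0.0, 1.386]
force: [0.4, 0.5, -3.3]
opening: 0.0234
finger_force: 49.6
```

send_rows(
  rows=[
    {"gripper":0.15,"xyz":[0,0,3],"dr":[0,0,0]},
    {"gripper":0.15,"xyz":[0,0,6],"dr":[0,0,0]},
    {"gripper":0.15,"xyz":[0,0,8],"dr":[0,0,0]},
    {"gripper":0.15,"xyz":[0,0,8.5],"dr":[0,0,0]},
    {"gripper":0.15,"xyz":[0,0,8.5],"dr":[0,0,0]},
  ],
)

```text
time_s: 8.75
ee_pos: [0.5382, -0.1539, 0.0375]
tcp_rot: [3.141, 0.0, 1.386]
force: [0.1, 0.7, -3.3]
opening: 0.0232
finger_force: 49.6
```

send_rows(
  rows=[
    {"gripper":0.15,"xyz":[0,0,0.7],"dr":[0,0,0]},
    {"gripper":0.15,"xyz":[0,0,1.4],"dr":[0,0,0]},
    {"gripper":0.15,"xyz":[0,0,1.4],"dr":[0,0,0]},
    {"gripper":0.15,"xyz":[0,0,1.4],"dr":[0,0,0]},
  ],
)

```text
time_s: 9.15
ee_pos: [0.5382, -0.1539, 0.0362]
tcp_rot: [3.141, 0.0, 1.386]
force: [-0.2, 0.4, -3.1]
opening: 0.0227
finger_force: 49.7
```

send_rows(
  rows=[
    {"gripper":0.15,"xyz":[0,0,0.6],"dr":[0,0,0]},
    {"gripper":0.15,"xyz":[0,0,1.2],"dr":[0,0,0]},
    {"gripper":0.15,"xyz":[0,0,1.2],"dr":[0,0,0]},
  ],
)

```text
time_s: 9.45
ee_pos: [0.5383, -0.1539, 0.0361]
tcp_rot: [3.141, 0.0, 1.386]
force: [-5.2, 1.3, 10.9]
opening: 0.0229
finger_force: 51.4
```

send_rows(
  rows=[
    {"gripper":1,"xyz":[0,0,0],"dr":[0,0,0]},
    {"gripper":1,"xyz":[0,0,0],"dr":[0,0,0]},
    {"gripper":1,"xyz":[0,0,0],"dr":[0,0,0]},
    {"gripper":1,"xyz":[0,0,0],"dr":[0,0,0]},
    {"gripper":1,"xyz":[0,0,0],"dr":[0,0,0]},
  ],
)

```text
time_s: 9.95
ee_pos: [0.5382, -0.1538, 0.0348]
tcp_rot: [-3.142, -0.0, 1.386]
force: [-0.2, 1.0, -0.8]
opening: 0.0855
finger_force: 0.0
```

send_rows(
  rows=[
    {"gripper":1,"xyz":[0,0,-25],"dr":[0,0,0]},
    {"gripper":1,"xyz":[0,0,-60],"dr":[0,0,0]},
    {"gripper":1,"xyz":[-40,0,-80],"dr":[0,0,0]},
    {"gripper":1,"xyz":[-85,0,-80],"dr":[0,0,0]},
    {"gripper":1,"xyz":[-85,0,-80],"dr":[0,0,0]},
  ],
)

```text
time_s: 10.45
ee_pos: [0.5219, -0.2418, 0.1155]
tcp_rot: [3.14, 0.002, 1.382]
force: [-0.2, 1.0, -1.1]
opening: 0.0855
finger_force: 0.0
```

send_rows(
  rows=[
    {"gripper":1,"xyz":[0,0,0],"dr":[0,0,0]},
    {"gripper":1,"xyz":[0,0,0],"dr":[0,0,0]},
  ],
)

```text
time_s: 10.65
ee_pos: [0.5226, -0.2365, 0.1146]
tcp_rot: [-3.141, -0.001, 1.387]
force: [0.4, -0.1, -0.2]
opening: 0.0857
finger_force: 0.0
```

```bash
python3 - <<'E'
from h import *
f,T=wrist('w7.png')
g=manip.grab_frame('scene')['color'][:,:,::-1];s=manip.grab_frame('side')['color'][:,:,::-1]
a=cv2.resize(cv2.imread('pics/w7.png')[60:310,220:430],(504,600),interpolation=cv2.INTER_CUBIC)
b=cv2.resize(g[205:285,185:305],(296,197),interpolation=cv2.INTER_CUBIC);c=cv2.resize(s[120:200,290:380],(296,263),interpolation=cv2.INTER_CUBIC)
im=np.vstack([b,c,np.zeros((140,296,3),np.uint8)])
cv2.imwrite('pics/w7c.png',np.hstack([a,im]))
E
```

```text
t 10.65 tcp [ 0.5226 -0.2365  0.1146] [-3.1408e+00 -6.0000e-04  1.3865e+00] F [ 0.4 -0.1 -0.2] 0.08567520143886842
```

View pics/w7c.png

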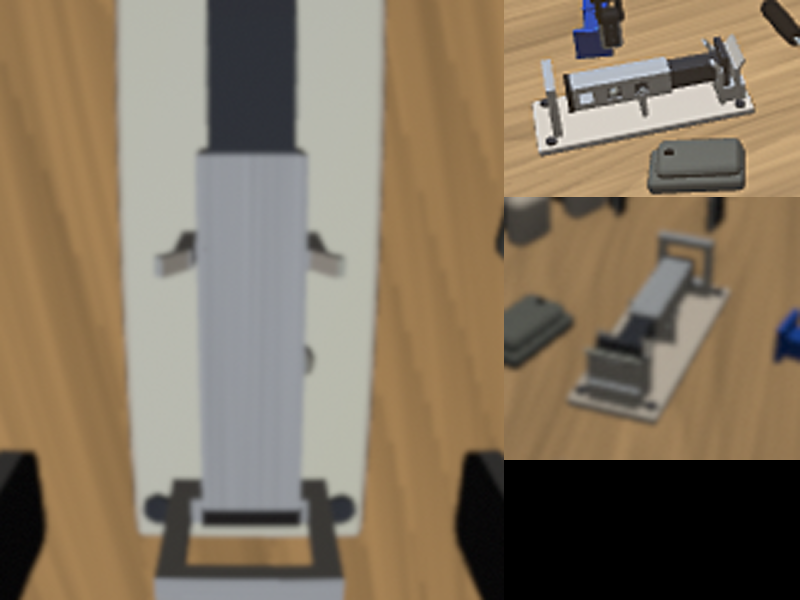

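```bash
python3 - <<'E'
from h import *
f=manip.grab_frame('wrist');T=np.load('pics/w7.png.npz')['T']
M=np.array(T)@np.linalg.inv(np.array(f['mount']))
for n,p,z in [('btn',(307,358),.045),('slA',(253,153),.06),('slB',(251,511),.06),('LA',(198,300),.06),('RA',(305,300),.06)]:
    w=plane(f,(220+p[0]/2.4,60+p[1]/2.4),z,T);print(n,np.round(w,4),'tool mm',np.round(np.linalg.inv(M)@np.r_[w,1]*1e3,1)[:3])
E
```

```text
btn [ 0.5383 -0.2407  0.045 ] tool mm [-1.4 16.3 69.5]
slA [ 0.5335 -0.1763  0.06  ] tool mm [61.1 -0.2 54.6]
slB [ 0.5134 -0.2816  0.06  ] tool mm [-46.1  -0.7  54.5]
LA [ 0.5113 -0.213   0.06  ] tool mm [ 21.  -15.3  54.6]
RA [ 0.5402 -0.2183  0.06  ] tool mm [21.  14.1 54.6]
```

send_rows(
  rows=[
    {"gripper":1,"xyz":[-1.5,-0.5,25],"dr":[0,0,0]},
    {"gripper":1,"xyz":[-1.5,-0.5,50],"dr":[0,0,0]},
    {"gripper":1,"xyz":[-1.5,-0.5,72],"dr":[0,0,0]},
    {"gripper":1,"xyz":[-1.5,-0.5,85],"dr":[0,0,0]},
    {"gripper":1,"xyz":[-1.5,-0.5,89],"dr":[0,0,0]},
  ],
)

```text
time_s: 11.35
ee_pos: [0.5214, -0.2381, 0.0247]
tcp_rot: [-3.14, -0.001, 1.386]
force: [0.3, -0.3, 0.7]
opening: 0.0857
finger_force: 0.0
```

send_rows(
  rows=[
    {"gripper":0.5,"xyz":[0,0,0],"dr":[0,0,0]},
    {"gripper":0.5,"xyz":[0,0,0],"dr":[0,0,0]},
    {"gripper":0.5,"xyz":[0,0,0],"dr":[0,0,0]},
  ],
  squeeze=40,
)

```text
time_s: 11.65
ee_pos: [0.5222, -0.239, 0.0269]
tcp_rot: [3.14, 0.001, 1.386]
force: [-0.1, -0.2, 1.0]
opening: 0.0439
finger_force: 0.0
```

send_rows(
  rows=[
    {"gripper":0.25,"xyz":[0,0,0],"dr":[0,0,0]},
    {"gripper":0.25,"xyz":[0,0,0],"dr":[0,0,0]},
    {"gripper":0.25,"xyz":[0,0,0],"dr":[0,0,0]},
    {"gripper":0.25,"xyz":[0,0,0],"dr":[0,0,0]},
    {"gripper":0.25,"xyz":[0,0,0],"dr":[0,0,0]},
  ],
)

```text
time_s: 12.15
ee_pos: [0.5221, -0.239, 0.0268]
tcp_rot: [3.14, 0.001, 1.386]
force: [-1.0, 0.7, 6.6]
opening: 0.0293
finger_force: 40.9
```

send_rows(
  rows=[
    {"gripper":0.25,"xyz":[-2,0,0],"dr":[0,0,0]},
    {"gripper":0.25,"xyz":[-4,0,0],"dr":[0,0,0]},
    {"gripper":0.25,"xyz":[-6,0,0],"dr":[0,0,0]},
    {"gripper":0.25,"xyz":[-8,0,0],"dr":[0,0,0]},
    {"gripper":0.25,"xyz":[-10,0,0],"dr":[0,0,0]},
  ],
)

```text
time_s: 12.65
ee_pos: [0.5206, -0.2452, 0.0265]
tcp_rot: [-3.141, -0.006, 1.386]
force: [2.7, 18.2, 9.7]
opening: 0.0292
finger_force: 40.9
```

send_rows(
  rows=[
    {"gripper":0.25,"xyz":[-2,0,0],"dr":[0,0,0]},
    {"gripper":0.25,"xyz":[-4,0,0],"dr":[0,0,0]},
    {"gripper":0.25,"xyz":[-4,0,0],"dr":[0,0,0]},
  ],
)

```text
time_s: 12.95
ee_pos: [0.5197, -0.2512, 0.0266]
tcp_rot: [3.141, -0.002, 1.386]
force: [2.1, 7.4, 6.2]
opening: 0.0293
finger_force: 40.5
```

send_rows(
  rows=[
    {"gripper":0.25,"xyz":[-4,0,0],"dr":[0,0,0]},
    {"gripper":0.25,"xyz":[-8,0,0],"dr":[0,0,0]},
    {"gripper":0.25,"xyz":[-12,0,0],"dr":[0,0,0]},
    {"gripper":0.25,"xyz":[-14,0,0],"dr":[0,0,0]},
    {"gripper":0.25,"xyz":[-14,0,0],"dr":[0,0,0]},
  ],
)

```text
time_s: 13.45
ee_pos: [0.517, -0.2656, 0.0265]
tcp_rot: [3.141, -0.001, 1.386]
force: [0.9, 4.6, 5.3]
opening: 0.0297
finger_force: 40.7
```

```bash
cat >e.py <<'E'
# sleeve black end edge & neck start in the scene view: project sleeve-face points
from h import *
import sys
o=manip.get_obs();print(np.round(o['ee_pos'],4),np.round(o['force'],1))
f=manip.grab_frame('scene');E=np.linalg.inv(f['extrinsics']);im=f['color'];cv2.imwrite('pics/'+sys.argv[1],im[:,:,::-1])
S=np.array([.5446,-.1135,.045]);d=np.array([-.1837,-.983,0]);n=np.array([.983,-.1837,0])
g=cv2.cvtColor(im,cv2.COLOR_RGB2GRAY)
def px(x,y,z):
    c=E[:3]@np.r_[S+d*x/1e3+n*y/1e3+[0,0,z/1e3],1];return f['fx']*c[0]/c[2]+f['cx'],f['fy']*c[1]/c[2]+f['cy']
for lab,y,z in(('top',0,15),('face',15,0)):
    xs=np.arange(40,216,3)
    m=np.array([px(x,y,z) for x in xs],np.float32)
    v=cv2.remap(g,m[:,:1].copy(),m[:,1:].copy(),cv2.INTER_LINEAR).ravel()
    print(lab,' '.join(f'{x}:{a}' for x,a in zip(xs,v)))
E
python3 e.py s1.png
```

```text
[ 0.517  -0.2656  0.0265] [0.9 4.6 5.3]
top 40:68 43:68 46:68 49:68 52:68 55:68 58:67 61:69 64:67 67:67 70:67 73:67 76:68 79:67 82:67 85:65 88:52 91:162 94:193 97:187 100:186 103:187 106:186 109:186 112:187 115:187 118:186 121:186 124:186 127:187 130:187 133:188 136:195 139:149 142:56 145:36 148:41 151:40 154:40 157:40 160:40 163:34 166:46 169:158 172:192 175:186 178:186 181:186 184:187 187:189 190:191 193:193 196:197 199:76 202:47 205:126 208:167 211:166 214:164
face 40:42 43:42 46:42 49:43 52:44 55:44 58:42 61:43 64:43 67:44 70:43 73:42 76:43 79:44 82:45 85:42 88:42 91:79 94:135 97:148 100:109 103:90 106:91 109:92 112:91 115:89 118:65 121:43 124:54 127:74 130:89 133:92 136:90 139:92 142:92 145:80 148:53 151:42 154:42 157:41 160:39 163:71 166:83 169:91 172:88 175:109 178:184 181:194 184:197 187:165 190:95 193:90 196:82 199:40 202:35 205:191 208:220 211:216 214:164
```

send_rows(
  rows=[
    {"gripper":0.25,"xyz":[-1,0,0],"dr":[0,0,0]},
    {"gripper":0.25,"xyz":[-2,0,0],"dr":[0,0,0]},
    {"gripper":0.25,"xyz":[-3,0,0],"dr":[0,0,0]},
    {"gripper":0.25,"xyz":[-3,0,0],"dr":[0,0,0]},
  ],
)

```text
time_s: 13.9
ee_pos: [0.5164, -0.2684, 0.0263]
tcp_rot: [3.141, -0.002, 1.386]
force: [1.5, 5.3, 6.3]
opening: 0.0295
finger_force: 40.6
```

```bash
python3 e.py s2.png
```

```text
[ 0.5164 -0.2684  0.0263] [1.5 5.3 6.3]
top 40:68 43:69 46:68 49:68 52:68 55:68 58:68 61:68 64:67 67:67 70:67 73:68 76:67 79:67 82:67 85:67 88:64 91:54 94:176 97:193 100:187 103:186 106:186 109:187 112:186 115:186 118:186 121:186 124:187 127:187 130:187 133:187 136:189 139:196 142:153 145:64 148:37 151:39 154:40 157:40 160:40 163:39 166:34 169:39 172:178 175:192 178:185 181:186 184:187 187:189 190:191 193:190 196:195 199:182 202:78 205:56 208:144 211:169 214:165
face 40:42 43:41 46:41 49:42 52:43 55:42 58:41 61:41 64:42 67:43 70:41 73:41 76:42 79:44 82:44 85:43 88:41 91:61 94:123 97:147 100:110 103:90 106:91 109:91 112:90 115:92 118:80 121:55 124:65 127:85 130:92 133:69 136:87 139:92 142:92 145:90 148:81 151:55 154:41 157:43 160:41 163:42 166:69 169:86 172:92 175:88 178:94 181:189 184:199 187:166 190:95 193:89 196:93 199:94 202:40 205:50 208:178 211:218 214:164
```

send_rows(
  rows=[
    {"gripper":0.25,"xyz":[-1,0,0],"dr":[0,0,0]},
    {"gripper":0.25,"xyz":[-2,0,0],"dr":[0,0,0]},
    {"gripper":0.25,"xyz":[-2,0,0],"dr":[0,0,0]},
  ],
)

```text
time_s: 14.25
ee_pos: [0.516, -0.2701, 0.0263]
tcp_rot: [-3.142, -0.002, 1.386]
force: [0.8, 7.2, 6.2]
opening: 0.0297
finger_force: 40.7
```

send_rows(
  rows=[
    {"gripper":0.25,"xyz":[-1,0,0],"dr":[0,0,0]},
    {"gripper":0.25,"xyz":[-2,0,0],"dr":[0,0,0]},
    {"gripper":0.25,"xyz":[-2,0,0],"dr":[0,0,0]},
  ],
)

```text
time_s: 14.55
ee_pos: [0.5157, -0.2704, 0.0261]
tcp_rot: [-3.141, -0.005, 1.386]
force: [1.4, 16.4, 7.2]
opening: 0.0291
finger_force: 41.0
```

```bash
python3 e.py s3.png
```

```text
[ 0.5157 -0.2704  0.0261] [ 1.4 16.4  7.2]
top 40:68 43:68 46:67 49:67 52:68 55:68 58:68 61:68 64:68 67:67 70:66 73:68 76:68 79:67 82:67 85:67 88:67 91:64 94:63 97:187 100:192 103:186 106:185 109:186 112:186 115:186 118:187 121:186 124:186 127:187 130:187 133:187 136:187 139:189 142:198 145:145 148:57 151:36 154:40 157:40 160:41 163:40 166:38 169:32 172:52 175:188 178:190 181:187 184:187 187:189 190:191 193:190 196:192 199:196 202:156 205:47 208:68 211:160 214:168
face 40:42 43:40 46:40 49:41 52:43 55:43 58:41 61:41 64:43 67:43 70:42 73:41 76:42 79:43 82:44 85:42 88:39 91:58 94:119 97:147 100:110 103:91 106:90 109:91 112:91 115:92 118:91 121:78 124:68 127:82 130:95 133:67 136:67 139:90 142:92 145:92 148:90 151:72 154:45 157:41 160:45 163:42 166:48 169:79 172:89 175:91 178:85 181:131 184:196 187:167 190:96 193:88 196:91 199:93 202:69 205:30 208:100 211:223 214:167
```

send_rows(
  rows=[
    {"gripper":0.25,"xyz":[1.5,0,0],"dr":[0,0,0]},
    {"gripper":0.25,"xyz":[3,0,0],"dr":[0,0,0]},
    {"gripper":0.25,"xyz":[3.5,0,0],"dr":[0,0,0]},
  ],
)

```text
time_s: 14.9
ee_pos: [0.5161, -0.2701, 0.0266]
tcp_rot: [3.141, 0.001, 1.386]
force: [-1.6, -1.9, 5.4]
opening: 0.0295
finger_force: 40.7
```

send_rows(
  rows=[
    {"gripper":0.45,"xyz":[0,0,0],"dr":[0,0,0]},
    {"gripper":0.8,"xyz":[0,0,0],"dr":[0,0,0]},
    {"gripper":1,"xyz":[0,0,0],"dr":[0,0,0]},
    {"gripper":1,"xyz":[0,0,0],"dr":[0,0,0]},
    {"gripper":1,"xyz":[0,0,0],"dr":[0,0,0]},
  ],
)

```text
time_s: 15.4
ee_pos: [0.516, -0.2697, 0.0258]
tcp_rot: [-3.141, -0.0, 1.386]
force: [-0.6, 0.8, 0.4]
opening: 0.0855
finger_force: 0.0
```

send_rows(
  rows=[
    {"gripper":1,"xyz":[0,0,-20],"dr":[0,0,0]},
    {"gripper":1,"xyz":[0,0,-50],"dr":[0,0,0]},
    {"gripper":1,"xyz":[0,0,-88],"dr":[0,0,0]},
    {"gripper":1,"xyz":[0,0,-88],"dr":[0,0,0]},
    {"gripper":1,"xyz":[0,0,-88],"dr":[0,0,0]},
  ],
)

```text
time_s: 15.9
ee_pos: [0.5161, -0.2698, 0.1142]
tcp_rot: [3.141, 0.001, 1.386]
force: [-0.7, -0.4, -0.0]
opening: 0.0856
finger_force: 0.0
```

```bash
python3 - <<'E'
from h import *
f,T=wrist('w8.png')
g=manip.grab_frame('scene')['color'][:,:,::-1];s=manip.grab_frame('side')['color'][:,:,::-1]
a=cv2.resize(cv2.imread('pics/w8.png')[10:260,220:430],(392,467),interpolation=cv2.INTER_CUBIC)
b=cv2.resize(g[205:285,185:305],(400,267),interpolation=cv2.INTER_CUBIC);c=cv2.resize(s[120:200,285:385],(400,320),interpolation=cv2.INTER_CUBIC)
a=np.vstack([a,np.zeros((120,392,3),np.uint8)])
cv2.imwrite('pics/w8c.png',np.hstack([a,np.vstack([b,c])]))
E
```

```text
t 15.9 tcp [ 0.5161 -0.2698  0.1142] [3.1407e+00 5.0000e-04 1.3859e+00] F [-0.7 -0.4 -0. ] 0.08561569493018494
```

View pics/w8c.png

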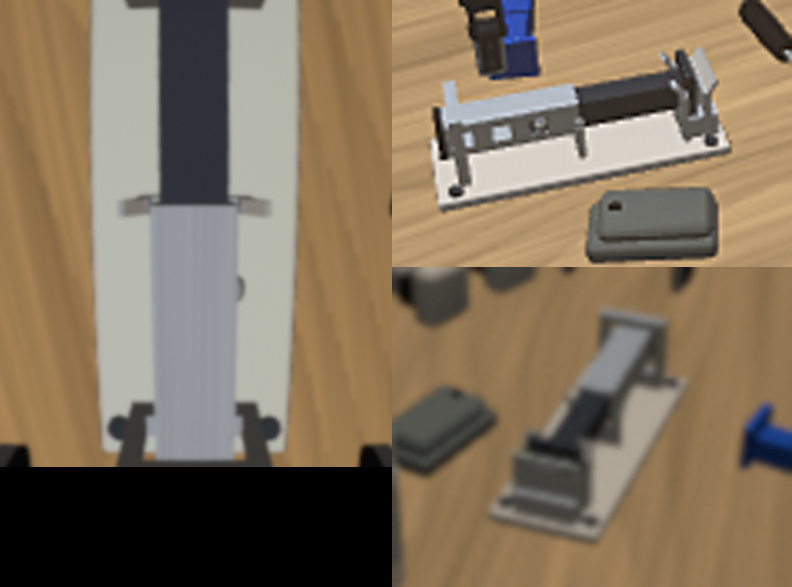

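The last picture shows the button standing proud again at (240,288) in the first sleeve hole. The sleeve passes through the eye, the end plate is down in the slot, and the gripper is clear.

```bash
python3 -c "
from rig import manip
print(manip.job_done())"
```

```text
the job is handed in; nothing more can be done
None
```

The job is handed in after about 16 s of robot time: the strut lies home in the stand, the sleeve is slid about 30 mm through the eye with the button sprung out and locked, and I moved nothing else on the table.

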